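Screw the sole press down by one turn of its hand wheel

ROBOT

A 7-joint arm with a two-finger parallel gripper is mounted at the origin on the work surface. World frame = base frame: x ahead of the robot, y to its left, z up, the work surface at z = 0. Lengths are in mm, angles in rad, forces in N, time in s.
With the tool pointing down it reaches from about 400 to 850 mm from the base axis. Payload 10.4 kg.
Tool frame: the origin (TCP) lies on the centre line of the jaws, within the pads' length; the fingertips stand 8 mm ahead of it and the grasp point (between the pads) lies 11 mm behind it; x points along the fingers, z is the direction in which the jaws open and shut, and the axes are right-handed (so a half turn about x gives the same grasp; the last joint's range is limited). The gripper opens to 85 mm and grips with 20 to 120 N. Pads are 22 mm wide; open, the fingers measure 114 mm over their backs; the gripper's body (76 mm by 85 mm) begins 54 mm behind the grasp point. The pads swing forward as they close: fully open they stand 13 mm farther back than shut.
Start: joints at [-1.239, 0.332, -0.065, 1.46, 0.022, 1.35, -0.088], TCP at [217.115, 586.099, 239.338] pointing down, gripper open.
Joint ranges: [-2.6, 2.6], [-0.5, 2.12], [-1.47, 1.34], [0.16, 2.42], [-1.27, 4.41], [0.06, 2.06], [-2.6, 2.6]. Speed limits (rad/s): [2.22, 2.22, 2.79, 2.79, 3.14, 3.14, 3.14].

INTERFACE

Orientations are given as [roll, pitch, yaw] about the fixed x, y, z axes, in that order (R = Rz(yaw) Ry(pitch) Rx(roll)).
In Python, from station import state, vision, bot gives the robot as it stands.
- The arm moves only by the tool step_arm, never from a script. Its arguments are lists of equal length, an entry for each row: "translation": the shift along the world's x, y, z in cm, a list of three; "roll": the turn about the world's z in degrees; "hand": the gripper's target within -1 to 1 (fully open at 1, half-way at 0, shut at -1). In form: {"translation": [[dx, dy, dz], ...], "roll": [roll, ...], "hand": [hand, ...]}. A call has 1 to 5 rows; each row is the pose to reach, as a shift and turn from the pose commanded when the call began; what a row does not reach only later rows make up. A row lasts 1/12 s, in which the tool goes at most 41.7 mm and 7.16 degrees, less where a joint would pass 70% of its speed; a pose out of reach is approached as far as the arm can. A call with a gripper value outside its range is refused whole. The fingers move at their own pace and stop on an object; the grip force is fixed at half the most. Time passes only in rows, so rows that repeat a pose let the fingers close. It gives the time, the measured TCP pose, the force and the opening at its end, in the units of the state.
- state(): the state, without advancing time (a new reading comes with each control period).
- vision.read_camera(name): name is "side" or "top" or "wrist"; returns a dict with "pixels" (480x640x3 uint8, red, green, blue), "fx", "fy", "cx", "cy" (pixels), "world_from_camera" (4x4, takes a point from camera to world coordinates). Camera axes: x right, y down, z forward; pixel columns grow to the right and rows downward; lengths in mm; the calibration is good to about 2 mm. A picture is of the moment at which its call begins. There is no depth.
- bot.finish_job(): hands the job in, once; it reports no verdict.
The state is a dict: "time_s": time; "joint_positions": joint angles; "qd": joint speeds; "joint_efforts": joint torques, N m; "tcp_pos": TCP position; "ee_rot": TCP orientation; "wrist_force": force on the tool from outside, world axes, zero at the start; "ft_torque": the same for the moment, N m; "width": finger opening in mm.
Only numpy, scipy, OpenCV 4.12 (cv2) and the standard library are available. Lean on these libraries where they do the work, as an engineer would, in place of code of your own. Each camera call takes 0.05 s, during which the arm holds its last target. There are 200 camera calls.

TASK

The artificial foot in the bench press has fresh glue under its sole. With the fingertips, gently push the press's hand wheel by its upright handle through exactly one full turn, clockwise seen from above, so that the handle comes back to where it started and the pad comes down on the foot; then move clear of the wheel. Do not grip the handle, and leave the things standing about the press where they are.

Things in the scene. Friction and masses are not known exactly. Their poses are not given: they have to be found in the camera images.
- press: Glue press screwed to the bench: grey base plate 280 x 240 x 20 mm, two upright columns at 90 mm to its +y and -y sides, a grey cross bridge 60 x 220 mm whose top is 165 mm above the bench, an artificial foot (toes to +x, fixed in the press) below the bridge, and a flat-lying hand wheel on top, level with the bench. The origin is on the bench surface, directly under the wheel's axis; x runs heel to toe, z is up. It stands at another place and yaw in each run and cannot move.
- hub (a point): Centre of the top of the wheel's hub, on its vertical axis, 197 mm above the bench; hub 36 mm across, nothing stands higher than this on the wheel but the handle. The wheel is bare aluminium, three spokes, with a round rim 14 mm thick on a circle of 75 mm radius (164 mm over all), rim top 197 mm above the bench.
- handle (a point): The black upright round handle, 22 mm thick, standing on the rim at the end of one spoke: its axis is 75 mm from the wheel's axis, it rises from the rim's top (197 mm above the bench) to 248 mm above the bench. This point is on the handle's axis, 223 mm above the bench. It may start anywhere within about 120 degrees either way of the press's +x side. It does not spin on its pin.
- wheel (a joint): Angle of the hand wheel in rad, growing clockwise seen from above (screwing the pad down 6 mm a turn); at 0 the handle lies to the press's +x side. It starts between -2 and 2, and one full turn adds 6.283. No stop within reach; friction takes about 2 to 3 N at the handle, so the wheel stays where it is left and does not spring back or coast.
- jar: White-capped glue jar, 68 mm across and 85 mm high, standing loose on the bench on the +y side of the press. Origin at the centre of its underside.
- tape: Roll of tape lying flat, 100 mm across, 25 mm high, loose on the bench on the -y side of the press. Origin at the centre of its underside.
- pylon: Upright metal shin tube with end fittings, 48 mm across the foot, 120 mm high, loose on the bench on the -y side of the press, nearer its heel side. Origin at the centre of its underside.
- screwdriver: Screwdriver 200 mm long lying loose on the bench, beyond the jar on the +y side of the press. Origin on the bench, under its middle.

How it is judged:
By the outcome, as a careful person would: the job done as asked, in the order asked, and still so for the second after the job is handed in, with the robot touching nothing.
It also fails if it takes over 48 s, if anything falls off the work surface, if the arm or the gripper's body presses on something with over 40 N, if the wrist force passes 120 N, or if a joint passes its speed limit or range.

## Working session

There is one attempt and no reset: what is moved stays moved. The work goes in short steps, Python scripts to look and compute and a tool call to move; the robot and the scene stay as the last step left them, time stands still between calls to the robot, and variables do not carry over. Pictures are saved under pics/ and viewed, about 8 in all and at most 12, crops included, and the job is handed in when it is done.

Besides the shell and the picture viewer there is one more tool, called after ">>>" as name([rows], argument=value, ...), one row to a line, values as JSON. step_arm: Moves the arm, as the interface text tells. Its arguments: {"type":"object","properties":{"translation":{"type":"array"},"roll":{"type":"array"},"hand":{"type":"array"}},"required":["translation","roll","hand"]}

```bash
mkdir -p pics; cat > h.py <<'E'
import numpy as np, cv2
from station import state, vision, bot
def snap(n,f):
    c=vision.read_camera(n); cv2.imwrite(f'pics/{f}.png',cv2.cvtColor(c['pixels'],cv2.COLOR_RGB2BGR))
    np.savez(f'pics/{f}.npz',**c); return c
def at_z(c,u,v,z):
    T=np.array(c['world_from_camera']); d=T[:3,:3]@[(u-c['cx'])/c['fx'],(v-c['cy'])/c['fy'],1]
    return T[:3,3]+d*(z-T[2,3])/d[2]
def proj(c,p):
    T=np.array(c['world_from_camera']); q=T[:3,:3].T@(np.array(p)-T[:3,3]); return c['fx']*q[0]/q[2]+c['cx'],c['fy']*q[1]/q[2]+c['cy']
E
python3 - <<'E'
from h import *
print(state())
for n in('top','side'):
    c=snap(n,n+'0'); print(n,c['fx'],c['cx'],c['cy'],np.array(c['world_from_camera']).round(3).tolist())
E
```

```text
{'time_s': 0.0, 'joint_positions': array([-1.23860954,  0.33284477, -0.06470872,  1.46091825,  0.02157593,
        1.34991145, -0.08850355]), 'qd': array([ 0.00079447, -0.00075054, -0.00182384,  0.00046453,  0.00095309,
        0.00016951, -0.00045637]), 'joint_efforts': array([-4.53235943e-04, -6.25465465e+01,  4.84872074e-02, -3.91591930e+01,
        1.61531934e-02,  1.00628956e-02,  9.50155027e-05]), 'tcp_pos': array([216.98661087, 585.74204119, 238.54388219]), 'ee_rot': array([-3.11382758,  1.56940884, -1.89779813]), 'wrist_force': array([-0.53299617,  1.41896054, -0.21874056]), 'ft_torque': array([ 0.04046481, -0.06724407,  0.01837976]), 'width': 85.29899504402904}
top 598.2975290549633 321.95138949261724 250.84364031663085 [[0.0, -0.986, 0.165, 338.603], [-1.0, -0.005, -0.028, 103.774], [0.029, -0.165, -0.986, 1479.579], [0.0, 0.0, 0.0, 1.0]]
side 581.8288388620265 318.9852961081394 244.62514080523565 [[0.891, -0.308, 0.333, 92.511], [-0.454, -0.588, 0.669, -793.29], [-0.01, -0.748, -0.664, 1041.271], [0.0, 0.0, 0.0, 1.0]]
```

View pics/top0.png

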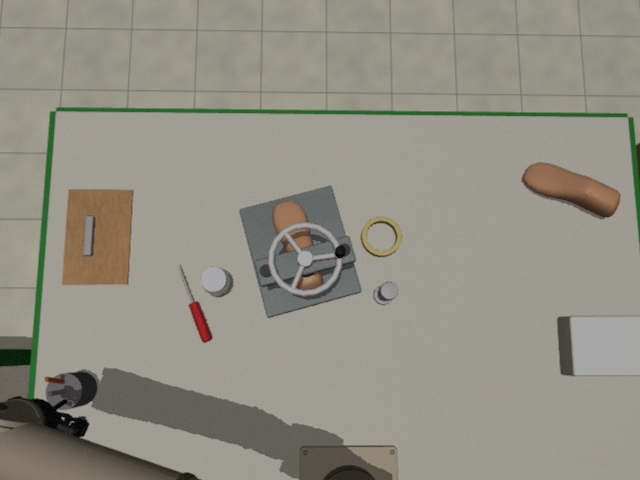

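View pics/side0.png

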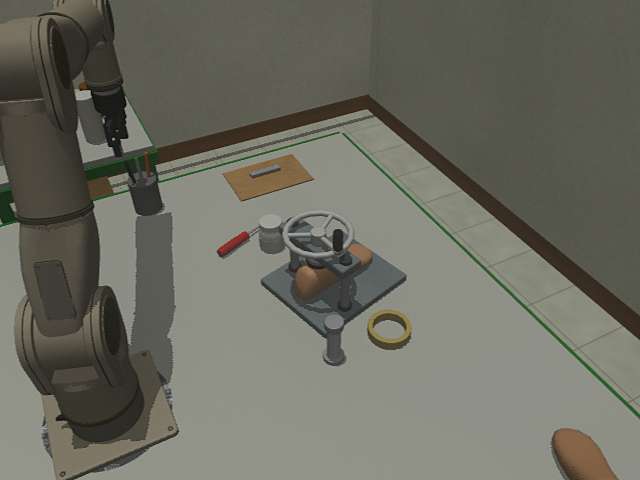

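The top view shows the hub near (305,258), with the handle at about (341,251), to the right. The jar is at (215,281), the screwdriver at (197,305), the tape at (381,236) and the pylon at (387,291). In the side view the wheel is near (318,235) and the handle near (338,240).

```bash
cat > meas.py <<'E'
from h import *
def hub_handle(c,hub0,H0):
    # refine hub+handle: handle = dark blob near guess
    g=c['pixels'].max(2).astype(int); return g
E
python3 - <<'E'
from h import *
import scipy.optimize as so
c=dict(np.load('pics/top0.npz')); s=dict(np.load('pics/side0.npz'))
print(at_z(c,305,258,197),at_z(s,318,232,197))
# fit circle: wheel bright pixels vs model annulus
def handle(c,uv,r=14):
    g=c['pixels'].max(2).astype(int); v,u=np.mgrid[:480,:640]; m=(g<45)&(np.hypot(u-uv[0],v-uv[1])<r); return u[m].mean(),v[m].mean(),m.sum()
print(handle(c,(341,251)),handle(s,(338,240),18))
for n,k,uv in(('top',c,(305,258)),('side',s,(318,235))):
    g=cv2.cvtColor(k['pixels'],cv2.COLOR_RGB2GRAY).astype(float); h0=at_z(k,*uv,195)[:2]
    th=np.linspace(0,2*np.pi,240)
    b=cv2.GaussianBlur(g,(0,0),1)
    def ring(h,r,z): 
        return np.array([proj(k,[h[0]+r*np.cos(t),h[1]+r*np.sin(t),z]) for t in th],np.float32)
    def cost(h):
        on=ring(h,75,193); f=lambda P:cv2.remap(b.astype(np.float32),P[:,:1],P[:,1:],1).mean()
        return -2*f(on)+f(ring(h,62,193))+f(ring(h,88,193))
    r=so.minimize(cost,h0,method='Nelder-Mead',options=dict(initial_simplex=[h0,h0+[8,0],h0+[0,8]])); print(n,h0,r.x,r.fun)
a=handle(c,(341,251));print(at_z(c,*a[:2],235)); a=handle(s,(338,240),18);print(at_z(s,*a[:2],223))
i=cv2.imread('pics/top0.png')[180:330,170:430];cv2.imwrite('pics/t1.png',cv2.resize(i,None,fx=3,fy=3,interpolation=2))
E
```

```text
[537.29775609 103.57043159 197.        ] [533.81265832  97.08823759 197.        ]
(np.float64(340.1782178217822), np.float64(251.25742574257427), np.int64(101)) (np.float64(337.5029239766082), np.float64(241.03508771929825), np.int64(171))
top [537.60759171 103.57011432] [537.69467847 104.333434  ] -107.98574829101562
side [530.17850421  89.97509225] [536.69070435 102.40856031] -85.74617004394531
[546.15441142  29.39270911 235.        ]
[543.60511181  23.84191124 223.        ]
```

View pics/t1.png

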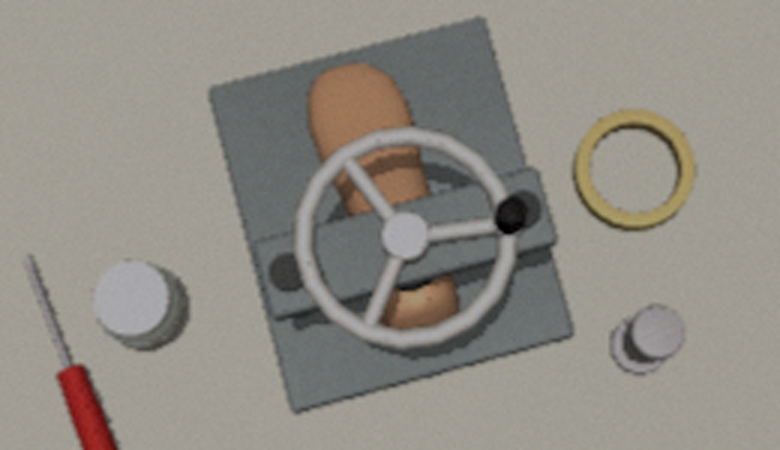

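Hub is about (537,103.5), and the handle bears about -84°. Next I check the jaw direction, then approach.

```bash
python3 - <<'E'
from h import *
from scipy.spatial.transform import Rotation as R
print(R.from_euler('xyz',state()['ee_rot']).as_matrix().round(3))
E
```

```text
[[-0.    -0.938  0.347]
 [-0.001  0.347  0.938]
 [-1.    -0.    -0.001]]
```

>>> step_arm([
  [0,0,3],
  [0,-3,6],
  [2,-7,8],
  [4.4,-10,8],
  [7,-13.5,8],
], roll=[0,0,0,0,0], hand=[-1,-1,-1,-1,-1])

```text
time_s: 0.52
tcp_pos: [283.8, 455.0, 320.8]
ee_rot: [-0.033, 1.568, 1.185]
wrist_force: [0.5, -0.8, -1.1]
width: 25.5
```

>>> step_arm([
  [2.4,-3.2,0],
  [4.8,-6.4,0],
  [7.2,-9.5,0],
  [9.6,-12.7,0],
  [12,-15.9,0],
], roll=[5,10,15,20,20.3], hand=[-1,-1,-1,-1,-1])

```text
time_s: 0.93
tcp_pos: [404.3, 295.0, 319.2]
ee_rot: [1.155, 1.571, 2.731]
wrist_force: [1.5, 0.2, -0.9]
width: 0.2
```

>>> step_arm([
  [2.4,-3.2,0],
  [4.8,-6.4,0],
  [7.2,-9.5,0],
  [9.6,-12.7,0],
  [12,-15.9,0],
], roll=[0,0,0,0,0], hand=[-1,-1,-1,-1,-1])

```text
time_s: 1.35
tcp_pos: [524.3, 136.1, 319.2]
ee_rot: [0.893, 1.571, 2.463]
wrist_force: [0.5, 1.0, -0.1]
width: 0.0
```

>>> step_arm([
  [2.4,-3.2,0],
  [4.8,-6.4,0],
  [6.4,-8.2,0],
  [6.4,-8.2,0],
  [6.4,-8.2,0],
], roll=[0,0,0,0,0], hand=[-1,-1,-1,-1,-1])

```text
time_s: 1.77
tcp_pos: [587.9, 54.3, 318.5]
ee_rot: [2.19, 1.569, -2.526]
wrist_force: [-1.3, 1.2, -0.2]
width: -0.1
```

```bash
python3 - <<'E'
from h import *
s=state(); print(s['time_s'],s['tcp_pos'],s['ee_rot'],s['joint_positions'],s['width'],s['wrist_force'])
E
```

```text
1.7667 [587.86184654  54.31477997 318.53160205] [ 2.19000512  1.56925599 -2.5258448 ] [-0.53446336  0.23199469  0.44486381  1.44993102 -0.09872339  1.48332709
  1.47606253] -0.07324132458419327 [-1.26047674  1.23674075 -0.21170718]
```

>>> step_arm([
  [0.1,-0.1,-2.5],
  [0.2,-0.2,-5.5],
  [0.3,-0.3,-8],
  [0.3,-0.3,-9.2],
  [0.3,-0.3,-9.2],
], roll=[0,0,0,0,0], hand=[-1,-1,-1,-1,-1])

```text
time_s: 2.18
tcp_pos: [588.8, 54.0, 224.6]
ee_rot: [1.676, 1.566, -3.035]
wrist_force: [-0.9, 0.7, -0.4]
width: -0.2
```

```bash
python3 - <<'E'
from h import *
snap('side','s1'); print(state()['tcp_pos'],state()['wrist_force'])
i=cv2.imread('pics/s1.png')[100:320,200:460];cv2.imwrite('pics/s1c.png',cv2.resize(i,None,fx=2.7,fy=2.7,interpolation=2))
E
```

```text
[589.78156492  53.83481608 226.82452466] [-0.33602322 -0.18734567  0.1719667 ]
```

View pics/s1c.png

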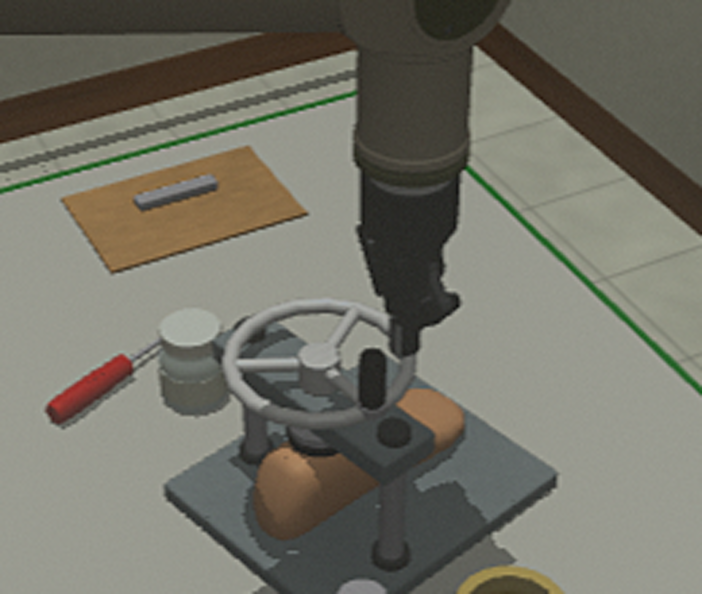

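The fingertips, at crop (404,352), are just above the rim. They are behind the handle, which is at crop (372,378). Nothing is touched.

```bash
cat > path.py <<'E'
import numpy as np
from station import state
p=state()['tcp_pos']; hub=np.array([537,103.5]); cur=np.round((p[:2])/1,0)
print(cur)
b=[-45,-49,-53,-57,-60]+[-62,-64,-66,-69,-73]+list(-73-7*np.arange(1,46))
P=[hub+75*np.array([np.cos(np.radians(x)),np.sin(np.radians(x))]) for x in b]
for k in range(0,len(b),5):
    r=[((q-cur)/10).round(1).tolist()+[0] for q in P[k:k+5]]; print(b[k+4],r); cur=cur+10*np.array(r[-1][:2])
E
python3 path.py
```

```text
[590.  54.]
-60 [[0.0, -0.4, 0], [-0.4, -0.7, 0], [-0.8, -1.0, 0], [-1.2, -1.3, 0], [-1.6, -1.5, 0]]
-73 [[-0.2, -0.2, 0], [-0.4, -0.3, 0], [-0.6, -0.4, 0], [-1.0, -0.6, 0], [-1.5, -0.7, 0]]
-108 [[-0.9, -0.2, 0], [-1.8, -0.3, 0], [-2.7, -0.3, 0], [-3.6, -0.2, 0], [-4.5, 0.0, 0]]
-143 [[-0.9, 0.4, 0], [-1.7, 0.8, 0], [-2.4, 1.3, 0], [-3.1, 1.9, 0], [-3.7, 2.6, 0]]
-178 [[-0.5, 0.8, 0], [-0.9, 1.6, 0], [-1.2, 2.5, 0], [-1.4, 3.4, 0], [-1.5, 4.3, 0]]
-213 [[0.0, 0.9, 0], [0.2, 1.8, 0], [0.4, 2.7, 0], [0.8, 3.5, 0], [1.2, 4.3, 0]]
-248 [[0.6, 0.8, 0], [1.2, 1.4, 0], [1.9, 2.0, 0], [2.7, 2.5, 0], [3.5, 2.9, 0]]
-283 [[0.9, 0.3, 0], [1.8, 0.5, 0], [2.7, 0.5, 0], [3.6, 0.5, 0], [4.5, 0.4, 0]]
-318 [[0.9, -0.3, 0], [1.7, -0.7, 0], [2.5, -1.1, 0], [3.2, -1.7, 0], [3.9, -2.3, 0]]
-353 [[0.5, -0.7, 0], [1.0, -1.5, 0], [1.4, -2.4, 0], [1.7, -3.2, 0], [1.8, -4.1, 0]]
-388 [[0.1, -0.9, 0], [0.0, -1.9, 0], [-0.1, -2.8, 0], [-0.4, -3.6, 0], [-0.8, -4.5, 0]]
```

>>> step_arm([
  [0.0,-0.4,0],
  [-0.4,-0.7,0],
  [-0.8,-1.0,0],
  [-1.2,-1.3,0],
  [-1.6,-1.5,0],
], roll=[0,0,0,0,0], hand=[-1,-1,-1,-1,-1])

```text
time_s: 2.65
tcp_pos: [574.3, 37.2, 228.0]
ee_rot: [-1.213, 1.57, 0.357]
wrist_force: [-0.6, -0.0, -0.5]
width: -0.0
```

>>> step_arm([
  [-0.2,-0.2,0],
  [-0.4,-0.3,0],
  [-0.6,-0.4,0],
  [-1.0,-0.6,0],
  [-1.5,-0.7,0],
], roll=[0,0,0,0,0], hand=[-1,-1,-1,-1,-1])

```text
time_s: 3.07
tcp_pos: [559.7, 31.1, 227.4]
ee_rot: [-1.174, 1.57, 0.397]
wrist_force: [1.6, 1.2, 0.1]
width: -0.0
```

```bash
python3 - <<'E'
from h import *
s=state();print(s['tcp_pos'],s['wrist_force'])
c=snap('top','t2');snap('side','s2'); p=s['tcp_pos']
print(proj(c,p)); i=cv2.imread('pics/t2.png')[180:330,170:430];j=cv2.imread('pics/s2.png')[160:310,210:470]
cv2.imwrite('pics/t2c.png',cv2.resize(np.hstack([i,j]),None,fx=1.5,fy=1.5,interpolation=2))
E
```

```text
[559.70697425  31.07661281 227.40047789] [1.63730327 1.24437843 0.07077601]
(np.float64(339.1460774344971), np.float64(245.55732644609728))
```

View pics/t2c.png

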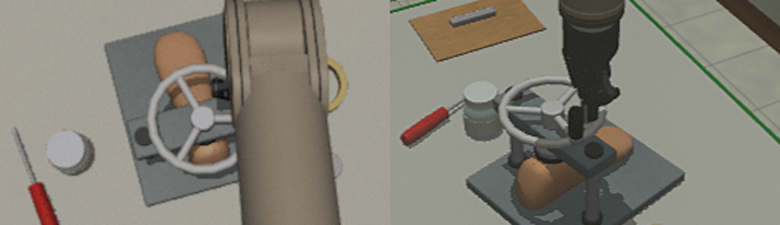

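The arm hides the handle in the top view. In the side view the fingertips are just touching it, with about 2 N of force. I'll continue the push.

>>> step_arm([
  [-0.9,-0.2,0],
  [-1.8,-0.3,0],
  [-2.7,-0.3,0],
  [-3.6,-0.2,0],
  [-4.5,0.0,0],
], roll=[0,0,0,0,0], hand=[-1,-1,-1,-1,-1])

```text
time_s: 3.58
tcp_pos: [513.7, 30.7, 227.5]
ee_rot: [-1.48, 1.57, 0.09]
wrist_force: [3.2, -1.1, -0.5]
width: -0.2
```

>>> step_arm([
  [-0.9,0.4,0],
  [-1.7,0.8,0],
  [-2.4,1.3,0],
  [-3.1,1.9,0],
  [-3.7,2.6,0],
], roll=[0,0,0,0,0], hand=[-1,-1,-1,-1,-1])

```text
time_s: 4.0
tcp_pos: [476.8, 56.9, 227.5]
ee_rot: [-2.171, 1.57, -0.601]
wrist_force: [2.9, -0.4, 0.8]
width: -0.1
```

```bash
python3 - <<'E'
from h import *
s=state();print(s['tcp_pos'],s['wrist_force'],s['joint_positions'].round(2))
c=snap('top','t3');snap('side','s3')
i=cv2.imread('pics/t3.png')[180:330,170:430];j=cv2.imread('pics/s3.png')[160:310,210:470]
cv2.imwrite('pics/t3c.png',cv2.resize(np.hstack([i,j]),None,fx=1.5,fy=1.5,interpolation=2))
E
```

```text
[476.84540494  56.94587045 227.45251302] [ 2.88398864 -0.35021602  0.75206745] [-0.6   0.    0.39  1.87 -0.    1.27  1.36]
```

View pics/t3c.png

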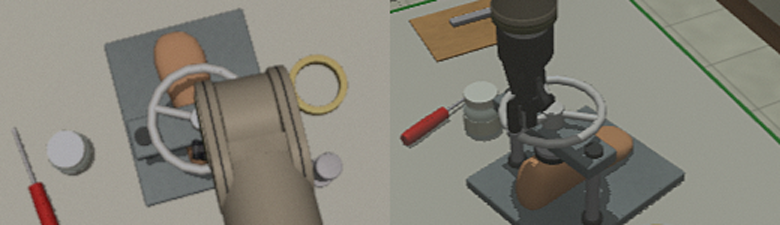

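The handle is being carried round ahead of the fingers, at about (515,120) in the side half, with a force of about 3 N.

>>> step_arm([
  [-0.5,0.8,0],
  [-0.9,1.6,0],
  [-1.2,2.5,0],
  [-1.4,3.4,0],
  [-1.5,4.3,0],
], roll=[0,0,0,0,0], hand=[-1,-1,-1,-1,-1])

```text
time_s: 4.52
tcp_pos: [462.3, 100.7, 227.2]
ee_rot: [2.244, 1.57, -2.469]
wrist_force: [2.3, -2.7, 0.2]
width: -0.1
```

>>> step_arm([
  [0.0,0.9,0],
  [0.2,1.8,0],
  [0.4,2.7,0],
  [0.8,3.5,0],
  [1.2,4.3,0],
], roll=[0,0,0,0,0], hand=[-1,-1,-1,-1,-1])

```text
time_s: 4.93
tcp_pos: [474.6, 143.8, 227.0]
ee_rot: [1.64, 1.57, -3.073]
wrist_force: [-0.4, -2.4, -2.0]
width: -0.0
```

>>> step_arm([
  [0.6,0.8,0],
  [1.2,1.4,0],
  [1.9,2.0,0],
  [2.7,2.5,0],
  [3.5,2.9,0],
], roll=[0,0,0,0,0], hand=[-1,-1,-1,-1,-1])

```text
time_s: 5.35
tcp_pos: [510.2, 172.6, 227.1]
ee_rot: [1.26, 1.57, 2.83]
wrist_force: [-1.8, -1.9, -0.2]
width: 0.1
```

>>> step_arm([
  [0.9,0.3,0],
  [1.8,0.5,0],
  [2.7,0.5,0],
  [3.6,0.5,0],
  [4.5,0.4,0],
], roll=[0,0,0,0,0], hand=[-1,-1,-1,-1,-1])

```text
time_s: 5.77
tcp_pos: [555.4, 175.5, 227.3]
ee_rot: [1.942, 1.57, -2.771]
wrist_force: [-5.0, -2.6, 1.1]
width: 0.2
```

```bash
python3 - <<'E'
from h import *
s=state();print(s['tcp_pos'],s['wrist_force'],s['joint_positions'].round(2))
c=snap('top','t4');snap('side','s4')
i=cv2.imread('pics/t4.png')[180:330,170:430];j=cv2.imread('pics/s4.png')[160:310,210:470]
cv2.imwrite('pics/t4c.png',cv2.resize(np.hstack([i,j]),None,fx=1.5,fy=1.5,interpolation=2))
E
```

```text
[555.3853802  175.49221232 227.27071075] [-4.98657596 -2.6133521   1.05880929] [-0.66  0.25  0.32  1.61 -0.08  1.3   1.25]
```

View pics/t4c.png

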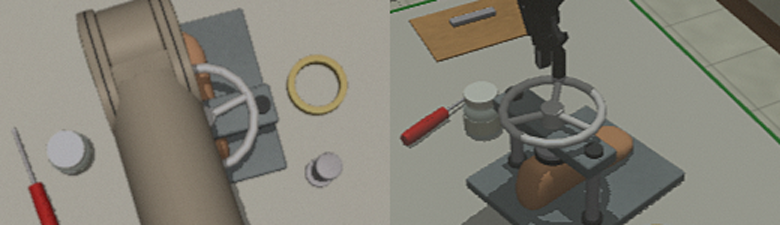

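The handle is now on the far side, just ahead of the fingers at (560,68), with 5 N. I'll carry on.

>>> step_arm([
  [0.9,-0.3,0],
  [1.7,-0.7,0],
  [2.5,-1.1,0],
  [3.2,-1.7,0],
  [3.9,-2.3,0],
], roll=[0,0,0,0,0], hand=[-1,-1,-1,-1,-1])

```text
time_s: 6.28
tcp_pos: [593.8, 152.3, 227.1]
ee_rot: [1.487, 1.57, 3.057]
wrist_force: [-2.7, 0.6, -0.6]
width: -0.2
```

>>> step_arm([
  [0.5,-0.7,0],
  [1.0,-1.5,0],
  [1.4,-2.4,0],
  [1.7,-3.2,0],
  [1.8,-4.1,0],
], roll=[0,0,0,0,0], hand=[-1,-1,-1,-1,-1])

```text
time_s: 6.7
tcp_pos: [612.0, 111.3, 227.4]
ee_rot: [-0.663, 1.57, 0.907]
wrist_force: [-1.4, 3.3, -0.1]
width: 0.4
```

>>> step_arm([
  [0.1,-0.9,0],
  [0.0,-1.9,0],
  [-0.1,-2.8,0],
  [-0.4,-3.6,0],
  [-0.8,-4.5,0],
], roll=[0,0,0,0,0], hand=[-1,-1,-1,-1,-1])

```text
time_s: 7.12
tcp_pos: [603.7, 65.9, 227.5]
ee_rot: [-1.55, 1.57, 0.02]
wrist_force: [1.1, 3.3, -0.2]
width: 0.3
```

```bash
cat > fit.py <<'E'
from h import *
import sys
# side-view handle centroid vs predicted bearing: dark pixels near the projected handle axis
def cen(c,uv,r=18):
    g=c['pixels'].max(2).astype(int); v,u=np.mgrid[:480,:640]; m=(g<45)&(np.hypot(u-uv[0],v-uv[1])<r); return u[m].mean(),v[m].mean(),m.sum()
E
python3 - <<'E'
from h import *
s=state();print(s['tcp_pos'],s['wrist_force'],s['joint_positions'].round(2))
c=snap('side','s5')
s0=cv2.imread('pics/s0.png') if 0 else cv2.imread('pics/side0.png')
j=cv2.imread('pics/s5.png')
f=lambda i:cv2.resize(i[190:290,270:380],None,fx=3.6,fy=3.6,interpolation=2)
cv2.imwrite('pics/s5c.png',np.hstack([f(s0),f(j)]))
b=np.degrees(np.arctan2(*(s['tcp_pos'][:2]-[537,103.5])[::-1]));print(b)
E
```

```text
[603.65557195  65.91306997 227.48246516] [ 1.06160727  3.28951052 -0.15995585] [-0.49  0.3   0.38  1.55 -0.12  1.31  1.48]
-29.418555370299096
```

View pics/s5c.png

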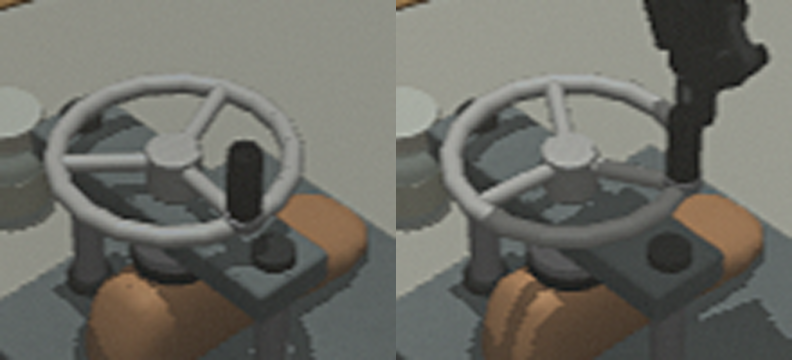

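Compared with the start (left half), the handle is about 35° short. I'll go most of the rest, more slowly.

>>> step_arm([
  [-0.6,-0.7,0],
  [-1.1,-1.3,0],
  [-1.6,-1.8,0],
  [-2.2,-2.3,0],
  [-2.6,-2.6,0],
], roll=[0,0,0,0,0], hand=[-1,-1,-1,-1,-1])

```text
time_s: 7.58
tcp_pos: [576.9, 40.3, 227.3]
ee_rot: [0.279, 1.571, 1.849]
wrist_force: [2.0, 2.2, -0.6]
width: -0.1
```

>>> step_arm([
  [-0.2,-0.1,0],
  [-0.3,-0.2,0],
  [-0.3,-0.2,0],
  [-0.3,-0.2,0],
  [-0.3,-0.2,0],
], roll=[0,0,0,0,0], hand=[-1,-1,-1,-1,-1])

```text
time_s: 8.0
tcp_pos: [574.5, 38.7, 227.1]
ee_rot: [2.155, 1.57, -2.558]
wrist_force: [0.2, -0.1, 0.1]
width: 0.2
```

```bash
python3 - <<'E'
from h import *
s=state();print(s['time_s'],s['tcp_pos'],s['wrist_force'])
c=snap('side','s6')
s0=cv2.imread('pics/side0.png')
j=cv2.imread('pics/s6.png')
f=lambda i:cv2.resize(i[190:290,270:380],None,fx=3.6,fy=3.6,interpolation=2)
cv2.imwrite('pics/s6c.png',np.hstack([f(s0),f(j)]))
# sensitivity: handle mid projected per bearing
for b in(-70,-75,-80,-84,-88): print(b,np.round(proj(c,[537+75*np.cos(np.radians(b)),103.5+75*np.sin(np.radians(b)),223]),1))
# left edge of handle: dark threshold columns per row
for n,im in(('0',s0),('6',j)):
    for v in (236,242,248): 
        r=im[v,320:365].max(1); print(n,v,[320+i for i in range(45) if r[i]<50])
E
```

```text
8.0 [574.5049519   38.71458926 227.12557493] [ 0.24149873 -0.09695436  0.10704641]
-70 [343.3 235.8]
-75 [341.2 237.3]
-80 [338.9 238.5]
-84 [336.9 239.5]
-88 [334.8 240.3]
0 236 [333, 334, 335, 336, 337, 338, 339, 340, 341, 342]
0 242 [333, 334, 335, 336, 337, 338, 339, 340, 341, 342]
0 248 [333, 334, 335, 336, 337, 338, 339, 340, 341]
6 236 [335, 336, 337, 338, 339, 340, 341, 342, 343, 344, 347, 348, 349]
6 242 [334, 335, 336, 337, 338, 339, 340, 341, 342, 343, 344]
6 248 [336, 337, 338, 339, 340, 341, 342, 343]
```

View pics/s6c.png

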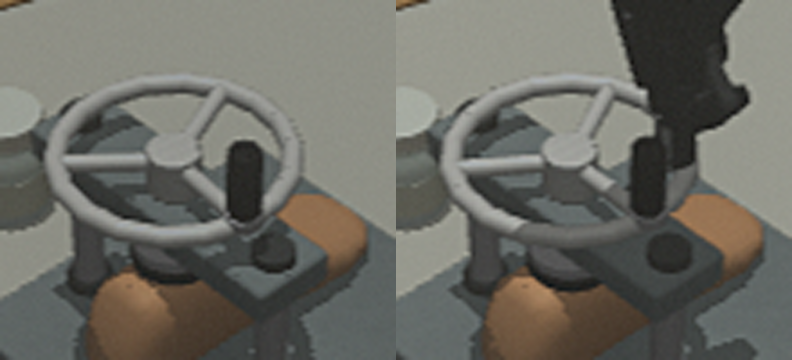

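About 4–5° short by the side view. I'll creep 4 mm more, then back off and lift clear to measure.

>>> step_arm([
  [-0.2,-0.1,0],
  [-0.4,-0.2,0],
  [-0.4,-0.2,0],
  [-0.4,-0.2,0],
  [-0.4,-0.2,0],
], roll=[0,0,0,0,0], hand=[-1,-1,-1,-1,-1])

```text
time_s: 8.47
tcp_pos: [570.4, 36.6, 227.3]
ee_rot: [1.839, 1.57, -2.874]
wrist_force: [-0.2, -0.4, 0.6]
width: 0.2
```

>>> step_arm([
  [1,0.6,0],
  [2,1.5,0],
  [2,1.5,3],
  [2,1.5,7],
  [4,4,10],
], roll=[0,0,0,0,0], hand=[-1,-1,-1,-1,-1])

```text
time_s: 8.88
tcp_pos: [608.8, 70.1, 329.8]
ee_rot: [-2.242, 1.568, -0.679]
wrist_force: [0.3, -1.4, 1.5]
width: -0.2
```

>>> step_arm([
  [0,4,0],
  [0,8,0],
  [0,12,0],
  [0,16,0],
  [0,20,0],
], roll=[0,0,0,0,0], hand=[-1,-1,-1,-1,-1])

```text
time_s: 9.3
tcp_pos: [609.2, 277.3, 325.8]
ee_rot: [1.573, 1.571, -3.14]
wrist_force: [1.1, 0.5, 0.4]
width: -0.4
```

```bash
cat > cmp.py <<'E'
from h import *
import sys
k=sys.argv[1]
def cen(c,uv,r):
    g=c['pixels'].max(2).astype(float); v,u=np.mgrid[:480,:640]; w=np.clip(60-g,0,30)*(np.hypot(u-uv[0],v-uv[1])<r); return np.array([(u*w).sum(),(v*w).sum()])/w.sum()
s=state();print(s['time_s'],s['tcp_pos'],s['wrist_force'])
for n,uv,r in(('top',(341,251),12),('side',(337.5,241),18)):
    a=dict(np.load(f'pics/{n}0.npz'));c=snap(n,n+k)
    print(n,cen(a,uv,r),cen(c,uv,r))
j=[cv2.resize(cv2.imread(f'pics/{n}')[y:y+100,x:x+110],None,fx=3.5,fy=3.5,interpolation=2) for n,x,y in(('top0.png',250,205),(f'top{k}.png',250,205))]
cv2.imwrite(f'pics/cmp{k}.png',np.hstack(j))
E
python3 cmp.py A
```

```text
9.3 [609.20141023 277.33063494 325.81069434] [1.11361193 0.47536026 0.4118819 ]
top [340.42035967 251.27392421] [340.146      250.63966667]
side [337.61069979 241.5450203 ] [338.3056576  241.16140093]
```

View pics/cmpA.png

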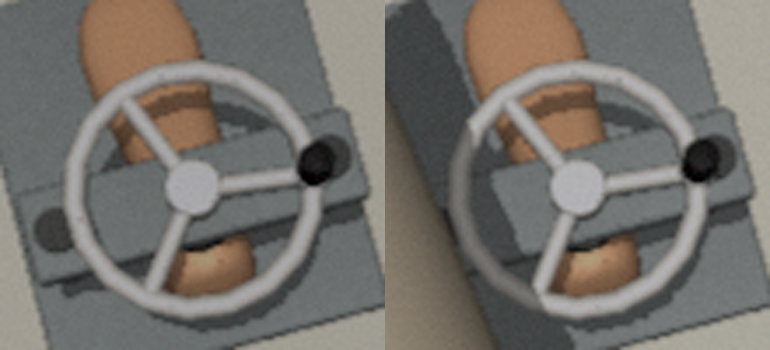

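The rotation is about 1.4° short by both cameras. The tape, pylon and jar look undisturbed. I'll go back for a last nudge of about 2 mm.

>>> step_arm([
  [0,-4,0],
  [0,-8,0],
  [0,-12,0],
  [0,-16,0],
  [0,-20,0],
], roll=[0,0,0,0,0], hand=[-1,-1,-1,-1,-1])

```text
time_s: 9.82
tcp_pos: [609.2, 73.5, 325.8]
ee_rot: [1.878, 1.571, -2.834]
wrist_force: [-0.4, 0.4, -0.3]
width: -0.5
```

>>> step_arm([
  [-1,-1,-2],
  [-2,-2.5,-4],
  [-2,-2.5,-7],
  [-2,-2.5,-10],
  [-2.3,-2.8,-10],
], roll=[0,0,0,0,0], hand=[-1,-1,-1,-1,-1])

```text
time_s: 10.23
tcp_pos: [583.8, 47.6, 220.2]
ee_rot: [1.745, 1.562, -2.968]
wrist_force: [-0.3, 0.4, -0.5]
width: 0.3
```

>>> step_arm([
  [-0.7,-0.5,0],
  [-1.4,-1.0,0],
  [-1.7,-1.2,0],
  [-1.9,-1.3,0],
  [-1.9,-1.3,0],
], roll=[0,0,0,0,0], hand=[-1,-1,-1,-1,-1])

```text
time_s: 10.65
tcp_pos: [568.0, 34.2, 227.5]
ee_rot: [-1.312, 1.568, 0.258]
wrist_force: [0.3, -0.7, -0.8]
width: 0.0
```

>>> step_arm([
  [0,0,0],
  [1,0.6,0],
  [2,1.5,0],
  [2,1.5,3],
  [2,1.5,7],
], roll=[0,0,0,0,0], hand=[-1,-1,-1,-1,-1])

```text
time_s: 11.07
tcp_pos: [586.2, 50.7, 293.2]
ee_rot: [1.794, 1.564, -2.917]
wrist_force: [1.0, -0.2, -0.3]
width: -0.3
```

>>> step_arm([
  [2,3,3],
  [2,7,4],
  [2,11,4],
  [2,15,4],
  [2,19,4],
], roll=[0,0,0,0,0], hand=[-1,-1,-1,-1,-1])

```text
time_s: 11.48
tcp_pos: [607.2, 242.2, 336.2]
ee_rot: [-0.055, 1.57, 1.516]
wrist_force: [0.2, 0.5, 0.0]
width: -0.2
```

>>> step_arm([
  [0,4,0],
  [0,8,0],
  [0,8,0],
  [0,8,0],
  [0,8,0],
], roll=[0,0,0,0,0], hand=[-1,-1,-1,-1,-1])

```text
time_s: 11.9
tcp_pos: [607.6, 319.5, 335.5]
ee_rot: [2.79, 1.57, -1.922]
wrist_force: [0.4, -0.5, -0.4]
width: -0.0
```

```bash
python3 cmp.py B; python3 - <<'E'
import cv2,numpy as np
cv2.imwrite('pics/fin.png',np.hstack([cv2.imread(f'pics/{n}B.png')[120:400,150:530] for n in('top','side')]))
E
```

```text
11.9 [607.63808737 319.4948469  335.48338111] [ 0.36731342 -0.5272841  -0.36813258]
top [340.42035967 251.27392421] [340.34319527 251.49773756]
side [337.61069979 241.5450203 ] [337.33473841 241.51624101]
```

View pics/fin.png

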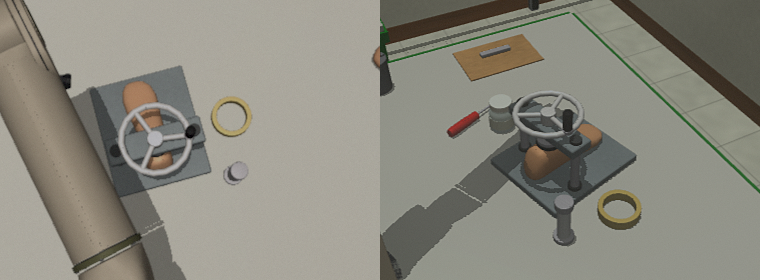

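The handle is back at its start to within about 0.5° (top 0.2 px, side 0.3 px). The jar, tape, pylon and screwdriver are where they were, and the arm is clear. I'm handing the job in.

```bash
python3 -c "
from h import *
print(bot.finish_job())"
```

```text
the job is handed in; nothing more can be done
None
```

I pushed the hand wheel one full turn clockwise with the shut fingertips, without gripping the handle. I then moved the arm clear and handed the job in at about 12 s of the allowed 48.

- **Stop and correction:** I stopped about 1.4° short, lifted clear to measure, then came back for one last nudge of about 2 mm.
- **Handle position:** at the last check it was within 0.2–0.3 px of its start in both cameras. That is roughly 0.5°, slightly past the start.
- **Forces:** the highest wrist force I read while pushing was under 6 N.
- **Things around the press:** in the last pictures the jar, tape, pylon and screwdriver stood where they were. I judged this by eye, not by measurement.
- **Pad on the foot:** I did not check this directly; I inferred it from the completed turn.

No check failed, and the two cameras agreed.

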